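# Draw the tall bottle's carriage out to the index bar and hold it

### The job

Find which of the three spring-return carriages in the sampler's loading deck carries the tall bottle, take hold of its pull tab and draw it out towards you until the front face of its tray (not the tab) is in line with the dark index bar lying across the deck. The spring pulls it back, so keep hold of it: finish with the gripper still holding the carriage steady at that mark, its bottle standing in it. Leave the other two carriages home with their bottles standing, and do not disturb the other things on the bench.

Things in the scene. Friction and masses are not known exactly. Their poses are not given: they have to be found in the camera images.
- deck: loading deck fixed to the bench: aluminium base plate 320 x 340 x 12 mm (x -170 to +150 mm), white spring housing 85 mm high along its far edge (x +100 to +155 mm), three lanes 105 mm apart. Origin on the bench, mid-width. x points away from the robot into the housing, y left, z up; carriages pull out along -x. Position and yaw vary.
- carriage_left: left-hand carriage seen from the robot: grey open tray 74 x 74 x 30 mm (5 mm walls) for one bottle, with a pull tab on a steel tongue in front. Origin: bottom edge of the tray's front face, mid-width, 17 mm above the bench; axes as the deck's. Slides along deck -x, 125 mm at most; a spring draws it home: 4 N at home, 9.5 N at 95 mm out. Home: deck x +13, y +105 mm.
- left_tab (a point): middle of the top edge of the left carriage's pull tab, 71 mm above the bench: upright grey plate 10 mm thick (deck x), 44 mm wide (deck y), centred 60 mm in front of the tray's front face. Its foot joins the tongue (30 mm wide, top 23 mm above the bench) on the tray side. Clear for 50 mm before and behind it above the tongue, and 55 mm sideways.
- carriage_middle: middle carriage seen from the robot: grey open tray 74 x 74 x 30 mm (5 mm walls) for one bottle, with a pull tab on a steel tongue in front. Origin: bottom edge of the tray's front face, mid-width, 17 mm above the bench; axes as the deck's. Slides along deck -x, 125 mm at most; a spring draws it home: 4 N at home, 9.5 N at 95 mm out. Home: deck x +13, y +0 mm.
- middle_tab (a point): middle of the top edge of the middle carriage's pull tab, 71 mm above the bench: upright grey plate 10 mm thick (deck x), 44 mm wide (deck y), centred 60 mm in front of the tray's front face. Its foot joins the tongue (30 mm wide, top 23 mm above the bench) on the tray side. Clear for 50 mm before and behind it above the tongue, and 55 mm sideways.
- carriage_right: right-hand carriage seen from the robot: grey open tray 74 x 74 x 30 mm (5 mm walls) for one bottle, with a pull tab on a steel tongue in front. Origin: bottom edge of the tray's front face, mid-width, 17 mm above the bench; axes as the deck's. Slides along deck -x, 125 mm at most; a spring draws it home: 4 N at home, 9.5 N at 95 mm out. Home: deck x +13, y -105 mm.
- right_tab (a point): middle of the top edge of the right carriage's pull tab, 71 mm above the bench: upright grey plate 10 mm thick (deck x), 44 mm wide (deck y), centred 60 mm in front of the tray's front face. Its foot joins the tongue (30 mm wide, top 23 mm above the bench) on the tray side. Clear for 50 mm before and behind it above the tongue, and 55 mm sideways.
- index_bar: index bar, the mark: dark steel strip 6 mm wide (x), 370 mm long (y), 3 mm thick, fixed across the base plate in front of all three trays, its ends turned up into 40 mm fins beside the deck; tongues and trays pass just over it. Origin: on its centreline, mid-length, underside, 12 mm above the bench; axes as the deck's. It lies 50 to 90 mm in front of the trays; varies.
- tall_bottle: the tall bottle: amber glass, round, 60 mm diameter, 135 mm high, white cap, paper label, about 0.26 kg; stands loosely (2 mm play) in one of the three carriages, its axis 37 mm behind the carriage's front face. Origin: centre of its underside, 22 mm above the bench; z up.
- short_bottle_1: a short bottle: same amber glass, 60 mm diameter, white cap, but 65 mm high; stands in one of the other carriages. Origin: centre of its underside; z up.
- short_bottle_2: a short bottle: same amber glass, 60 mm diameter, white cap, but 65 mm high; stands in one of the other carriages. Origin: centre of its underside; z up.
- beaker: bystander: open glass beaker 70 mm across, 90 mm high, on the bench. Origin: centre of its underside.
- carton: bystander: cardboard box 90 x 70 x 60 mm on the bench. Origin: centre of its underside.
- cap_jar: bystander: white plastic jar 56 mm across, 60 mm high, on the bench. Origin: centre of its underside.

How it is judged (in metres and radians):
At the end, for the whole second after the job is handed in: Tall bottle's carriage: tray front within 7 mm of the index bar's centreline, under 10 mm/s, held by the fingers (over 1.5 N). Other carriages within 5 mm of home; all bottles upright (0.12 rad) on their tray floors; beaker, carton and jar within 30 mm of their start (((horizontal distance between tall_bottle and carriage_left below 0.045 m and x of carriage_left in the frame of index_bar between -0.007 and 0.007 m and contact force between the fingers and carriage_left above 1.5 N and linear speed of carriage_left below 0.01 m/s and distance of each of carriage_middle, carriage_right from where it was at the start of the episode below 0.005 m) or (horizontal distance between tall_bottle and carriage_middle below 0.045 m and x of carriage_middle in the frame of index_bar between -0.007 and 0.007 m and contact force between the fingers and carriage_middle above 1.5 N and linear speed of carriage_middle below 0.01 m/s and distance of each of carriage_left, carriage_right from where it was at the start of the episode below 0.005 m) or (horizontal distance between tall_bottle and carriage_right below 0.045 m and x of carriage_right in the frame of index_bar between -0.007 and 0.007 m and contact force between the fingers and carriage_right above 1.5 N and linear speed of carriage_right below 0.01 m/s and distance of each of carriage_left, carriage_middle from where it was at the start of the episode below 0.005 m)) and angle between each of tall_bottle, short_bottle_1, short_bottle_2's own z axis and vertical below 0.12 rad and height (world z) of each of tall_bottle, short_bottle_1, short_bottle_2 below 0.028 m and distance of each of beaker, carton, cap_jar from where it was at the start of the episode below 0.03 m); the arm keeps its last pose, push and grip.
It fails at once if a carriage with a short bottle is pulled out (its bottle more than 20 mm from home) (x of any of short_bottle_1, short_bottle_2 in the frame of deck below 0.03 m).
It fails at once if a bottle is tipped over (angle between any of tall_bottle, short_bottle_1, short_bottle_2's own z axis and vertical above 0.5 rad).
It fails at once if a bystander is pushed away or tipped (distance of any of beaker, carton, cap_jar from where it was at the start of the episode above 0.04 m or angle between any of beaker, carton, cap_jar's own z axis and vertical above 0.5 rad).
It also fails if it takes over 32 s, if anything falls off the work surface, if the arm or the gripper's body presses on something with over 40 N, if the wrist force passes 120 N, or if a joint passes its speed limit or range.

### The arm

A 6-joint arm with a two-finger parallel gripper is mounted at the origin on the work surface. World frame = base frame: x ahead of the robot, y to its left, z up, the work surface at z = 0. Lengths are in mm, angles in rad, forces in N, time in s.
With the tool pointing down it reaches from about 350 to 725 mm from the base axis. Payload 6 kg.
Tool frame: the origin (TCP) lies on the centre line of the jaws, within the pads' length; the fingertips stand 14 mm ahead of it and the grasp point (between the pads) lies 5 mm behind it; z points along the fingers, y is the direction in which the jaws open and shut (so a half turn about z gives the same grasp; the last joint's range is limited). The gripper opens to 85 mm and grips with 20 to 120 N. Pads are 22 mm wide; open, the fingers measure 114 mm over their backs; the gripper's body (76 mm by 85 mm) begins 54 mm behind the grasp point. The pads swing forward as they close: fully open they stand 13 mm farther back than shut.
Start: joints at [-0.796, 0.04, 0.085, 0, -1.615, -0.334], TCP at [256.004, -542.621, 245.261] pointing down, gripper open.
Joint ranges: [-2.56, 2.56], [-1.29, 2.01], [-1.08, 1.49], [-3.29, 1.98], [-2.81, -0.18], [-2.99, 2.99]. Speed limits (rad/s): [2.57, 2.57, 3.01, 3.14, 3.14, 3.14].

### API

Orientations are given as a 3x3 rotation matrix whose columns are the frame's x, y, z axes.
In Python, from station import robot, eyes, ticket gives the robot as it stands.
- The arm moves only by the tool send_rows, never from a script. Its arguments are lists of equal length, an entry for each row: "gripper": the closure, from -1 (fully open) to 1 (shut), so that 0 is half open; "travel": the shift along the tool's x, y, z normalised to -1 to 1, where 1 is 20 mm, a list of three; "rotation": the turn, a rotation vector about the tool's x, y, z normalised to -1 to 1, where 1 is 0.12 rad, a list of three. In form: {"gripper": [gripper, ...], "travel": [[x, y, z], ...], "rotation": [[rx, ry, rz], ...]}. A call has 1 to 5 rows; each row shifts and turns the commanded pose from where the row before left it, along the tool's axes as they then stand; what a row does not reach is not made up. A row lasts 1/12 s, in which the tool goes at most 41.7 mm and 7.16 degrees, less where a joint would pass 70% of its speed; a pose out of reach is approached as far as the arm can. A call with a number of a shift or a turn outside -1 to 1 is refused whole. A call with a gripper value outside its range is refused whole. The fingers move at their own pace and stop on an object; "grip_force" is the grip in N (left out, the last holds). Time passes only in rows, so rows that do not move let the fingers close. It gives the time, the measured TCP pose, the force and the opening at its end, in the units of the state.
- robot.read_state(): the state, without advancing time (a new reading comes with each control period).
- eyes.get_image(name): name is "side" or "top" or "wrist"; returns the picture (384x512x3 uint8, blue, green, red); there is no depth.
- eyes.calibration(name): a dict with "mtx" (3x3 intrinsics, pixels), "dist" ([k1, k2, p1, p2, k3] as OpenCV has them; the pictures are not rectified), "R" (3x3) and "t" (3): a world point X has camera coordinates R X + t. Camera axes: x right, y down, z forward; pixel columns grow to the right and rows downward; lengths in mm; the calibration is good to about 2 mm. A picture is of the moment at which its call begins: read the wrist's pose just before it. calibration takes no time and is no camera call; for the wrist camera it gives the pose at the moment of the call.
- ticket.hand_in(): hands the job in, once; it reports no verdict.
The state is a dict: "clock": time; "qpos": joint angles; "qd": joint speeds; "effort": joint torques, N m; "eef_pos": TCP position; "tool_rot": TCP orientation; "contact_force": force on the tool from outside, world axes, zero at the start; "torque": the same for the moment, N m; "finger_gap": finger opening in mm.
Only numpy, scipy, OpenCV 4.12 (cv2) and the standard library are available. Lean on these libraries where they do the work, as an engineer would, in place of code of your own. Each camera call takes 0.05 s, during which the arm holds its last target. There are 200 camera calls.

## Working session

There is one attempt and no reset: what is moved stays moved. The work goes in short steps, Python scripts to look and compute and a tool call to move; the robot and the scene stay as the last step left them, time stands still between calls to the robot, and variables do not carry over. Pictures are saved under pics/ and viewed, about 8 in all and at most 12, crops included, and the job is handed in when it is done.

Besides the shell and the picture viewer there is one more tool, called by a JSON object that holds its "method" and its "body". send_rows: Moves the arm, as the interface text tells. Its arguments: {"type":"object","properties":{"gripper":{"type":"array"},"travel":{"type":"array"},"rotation":{"type":"array"},"grip_force":{"type":"number"}},"required":["gripper","travel","rotation"]}

```bash
mkdir -p pics
python3 - <<'E'
from station import robot, eyes
import cv2,numpy as np
s=robot.read_state();print(s['clock'],s['eef_pos'],s['tool_rot'])
for n in("top","side"):
    cv2.imwrite(f"pics/{n}0.png",eyes.get_image(n));c=eyes.calibration(n);print(n,c)
E
```

```text
0.0 [ 255.9445238  -542.33147986  244.29070816] [[-9.04397582e-01 -4.26689891e-01 -8.66312348e-04]
 [-4.26690752e-01  9.04396283e-01  1.53835811e-03]
 [ 1.27087812e-04  1.76093482e-03 -9.99998441e-01]]
top {'mtx': array([[405.20668611,   0.        , 257.93854146],
       [  0.        , 405.20668611, 183.80440757],
       [  0.        ,   0.        ,   1.        ]]), 'dist': array([-0.11637476,  0.        ,  0.        ,  0.        ,  0.        ]), 'R': array([[ 0.00474538, -0.99992785, -0.01103534],
       [-0.99198395, -0.00331359, -0.12632051],
       [ 0.12627483,  0.01154631, -0.9919281 ]]), 't': array([  26.1414436 ,  548.35932446, 1028.32425914])}
side {'mtx': array([[382.64618858,   0.        , 258.77807437],
       [  0.        , 382.64618858, 194.50156029],
       [  0.        ,   0.        ,   1.        ]]), 'dist': array([0.04502679, 0.        , 0.        , 0.        , 0.        ]), 'R': array([[-0.89975044, -0.43635904, -0.00631942],
       [-0.28262749,  0.59367514, -0.7534398 ],
       [ 0.33252195, -0.67612175, -0.65748653]]), 't': array([487.39565878, 206.8297809 , 973.84096938])}
```

View pics/top0.png

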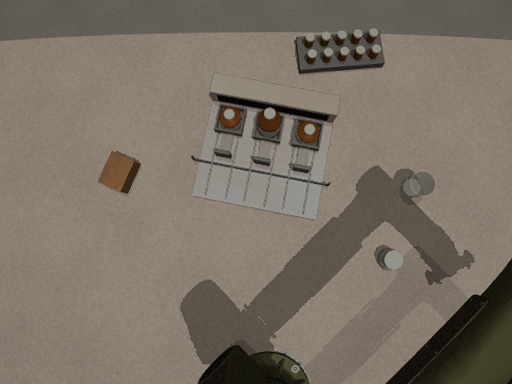

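View pics/side0.png

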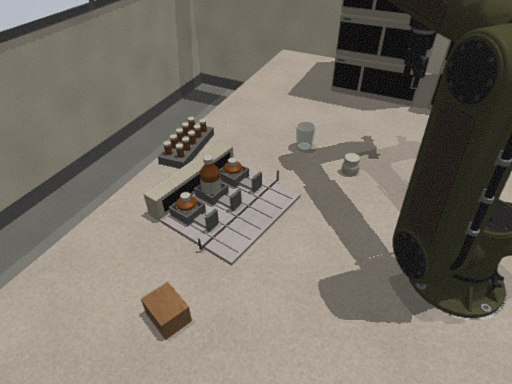

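The top view shows the tall bottle in the middle carriage (cap at 270,114) and the index bar running from (193,157) to (328,184). The side view agrees. I'll zoom in to measure.

```bash
cat > h.py <<'E'
import cv2,numpy as np
def px2w(c,uv,z):
    uv=np.array(uv,float).reshape(-1,1,2)
    n=cv2.undistortPoints(uv,c['mtx'],np.array(c['dist']))[:,0]
    R=np.array(c['R']);C=-R.T@np.array(c['t'])
    d=np.c_[n,np.ones(len(n))]@R
    return C+d*((z-C[2])/d[:,2])[:,None]
def w2px(c,P):
    P=np.array(P,float).reshape(-1,3)
    return cv2.projectPoints(P,cv2.Rodrigues(np.array(c['R']))[0],np.array(c['t']),c['mtx'],np.array(c['dist']))[0][:,0]
E
python3 - <<'E'
from h import *
from station import eyes
im=cv2.imread('pics/top0.png')
cv2.imwrite('pics/top0z.png',cv2.convertScaleAbs(cv2.resize(im[72:222,185:345],None,fx=4,fy=4,interpolation=cv2.INTER_CUBIC),alpha=1.4))
c=eyes.calibration('top')
print('corners z12',px2w(c,[[193,196],[316,218]],12))
print('bar',px2w(c,[[200,161],[322,183]],15)); print('tab',px2w(c,[[262,160]],71))
E
```

```text
corners z12 [[ 517.58969777  202.76399551   12.        ]
 [ 460.09871024 -126.07416631   12.        ]]
bar [[ 612.43733127  185.60041701   15.        ]
 [ 553.5288677  -142.92048618   15.        ]]
tab [[604.97900879  17.85683856  71.        ]]
```

View pics/top0z.png

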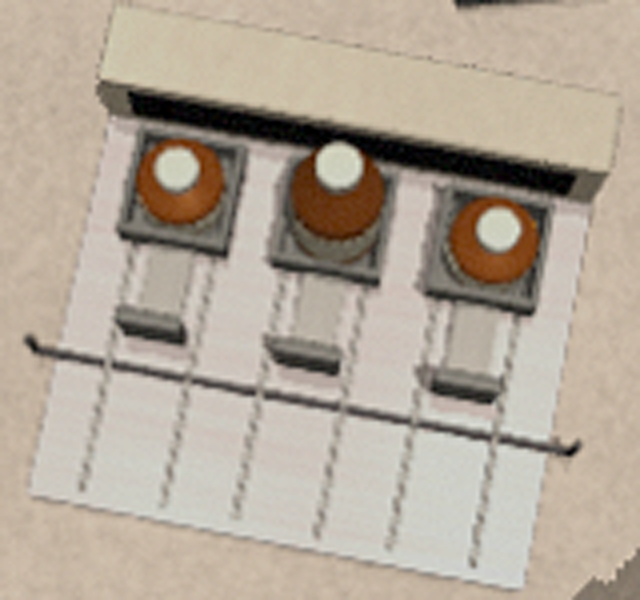

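The zoomed crop gives the plate's front corners at (31,495) and (523,588), the middle tab's top at about (306,349), and the bar from (60,353) to (550,446). The tray's front top edge runs from (272,262) to (382,280).

Run:
```python
from h import *
from station import eyes
c=eyes.calibration('top')
Z=lambda p:np.array(p,float)/4+[185-.375,72-.375]
co=px2w(c,Z([[31,495],[523,588]]),12);b=px2w(c,Z([[60,353],[550,446]]),15);t=px2w(c,Z([[306,349]]),71)[0]
tr=px2w(c,Z([[272,262],[382,280]]),47)
for e in(co,b,tr):
    d=e[0]-e[1];print(e.round(1).tolist(),np.linalg.norm(d),'yaw',np.arctan2(-d[0],d[1]))
d=co[0]-co[1]; yaw=np.mean([np.arctan2(-(e[0]-e[1])[0],(e[0]-e[1])[1]) for e in(co,b)])
ex=np.array([np.cos(yaw),np.sin(yaw)]);ey=np.array([-ex[1],ex[0]])
O=co.mean(0)[:2]+170*ex
print('yaw',yaw,'O',O,'tab pred',O-47*ex,'tab meas',t,'bar x',(b.mean(0)[:2]-O)@ex,'tray x',(tr.mean(0)[:2]-O)@ex)
print('tool?',co[0],'dir',ex)
```

```text
[[519.3, 204.5, 12.0], [458.4, -124.4, 12.0]] 334.4647059366265 yaw -0.1828875531435487
[[615.5, 186.7, 15.0], [553.2, -143.3, 15.0]] 335.78688553519027 yaw -0.18672788507108015
[[670.8, 42.8, 47.0], [658.8, -29.6, 47.0]] 73.43732299614845 yaw -0.16362198927202637
yaw -0.18480771910731442 O [655.95733851   8.81340485] tab pred [609.75767322  17.45000877] tab meas [607.89471704  20.10226503  71.        ] bar x -72.74944072667296 tray x 9.07523505990114
tool? [519.26666808 204.49554289  12.        ] dir [ 0.9829716  -0.18375753]
```

{"method": "send_rows", "body": {"gripper": [0, 0, 0, 0, 0], "travel": [[0, 0, 0], [0, 0, 0], [0, 0, 0], [0, 0, 0], [0, 0, 0]], "rotation": [[0, 0, -0.98], [0, 0, -0.98], [0, 0, -0.98], [0, 0, -0.98], [0, 0, -0.98]]}}

```text
clock: 0.52
eef_pos: [256.0, -542.4, 244.6]
tool_rot: [[-0.511, -0.86, -0.001], [-0.86, 0.511, 0.001], [-0.001, 0.001, -1.0]]
contact_force: [-0.3, 1.1, -0.1]
finger_gap: 42.8
```

{"method": "send_rows", "body": {"gripper": [0, 0, 0, 0], "travel": [[0, 0, 0], [0, 0, 0], [0, 0, 0], [0, 0, 0]], "rotation": [[0, 0, -0.98], [0, 0, -0.98], [0, 0, -0.98], [0, 0, 0]]}}

```text
clock: 0.85
eef_pos: [256.0, -542.5, 244.7]
tool_rot: [[-0.184, -0.983, -0.001], [-0.983, 0.184, 0.001], [-0.001, 0.001, -1.0]]
contact_force: [-0.6, 0.5, 0.6]
finger_gap: 42.5
```

{"method": "send_rows", "body": {"gripper": [0, 0, 0, 0, 0], "travel": [[-1, -0.4, 0], [-1, -0.4, 0], [-1, -0.4, 0], [-1, -0.4, 0], [-1, -0.4, 0]], "rotation": [[0, 0, 0], [0, 0, 0], [0, 0, 0], [0, 0, 0], [0, 0, 0]]}}

```text
clock: 1.27
eef_pos: [314.4, -451.0, 244.9]
tool_rot: [[-0.192, -0.981, -0.0], [-0.981, 0.192, 0.0], [-0.0, 0.0, -1.0]]
contact_force: [0.4, 0.0, -0.1]
finger_gap: 42.5
```

{"method": "send_rows", "body": {"gripper": [0, 0, 0, 0, 0], "travel": [[-1, -0.4, 0], [-1, -0.4, 0], [-1, -0.4, 0], [-1, -0.4, 0], [-1, -0.4, 0]], "rotation": [[0, 0, 0], [0, 0, 0], [0, 0, 0], [0, 0, 0], [0, 0, 0]]}}

```text
clock: 1.68
eef_pos: [372.5, -360.2, 245.0]
tool_rot: [[-0.192, -0.981, -0.0], [-0.981, 0.192, 0.0], [-0.0, 0.0, -1.0]]
contact_force: [-0.1, 0.5, 0.8]
finger_gap: 42.7
```

{"method": "send_rows", "body": {"gripper": [0, 0, 0, 0, 0], "travel": [[-1, -0.4, 0], [-1, -0.4, 0], [-1, -0.4, 0], [-1, -0.4, 0], [-1, -0.4, 0]], "rotation": [[0, 0, 0], [0, 0, 0], [0, 0, 0], [0, 0, 0], [0, 0, 0]]}}

```text
clock: 2.1
eef_pos: [430.7, -269.5, 245.1]
tool_rot: [[-0.192, -0.981, -0.0], [-0.981, 0.192, 0.0], [-0.0, 0.0, -1.0]]
contact_force: [1.4, -0.4, 0.3]
finger_gap: 42.8
```

{"method": "send_rows", "body": {"gripper": [0, 0, 0, 0, 0], "travel": [[-1, -0.4, 0], [-1, -0.4, 0], [-1, -0.4, 0], [-1, -0.4, 0], [-1, -0.4, 0]], "rotation": [[0, 0, 0], [0, 0, 0], [0, 0, 0], [0, 0, 0], [0, 0, 0]]}}

```text
clock: 2.52
eef_pos: [488.7, -178.8, 245.1]
tool_rot: [[-0.192, -0.981, -0.0], [-0.981, 0.192, 0.0], [-0.0, 0.0, -1.0]]
contact_force: [-0.2, -0.3, 0.3]
finger_gap: 42.5
```

{"method": "send_rows", "body": {"gripper": [0, 0, 0, 0, 0], "travel": [[-1, -0.4, 0], [-1, -0.4, 0], [-1, -0.4, 0], [-1, -0.4, 0], [-1, -0.4, 0]], "rotation": [[0, 0, 0], [0, 0, 0], [0, 0, 0], [0, 0, 0], [0, 0, 0]]}}

```text
clock: 2.93
eef_pos: [546.8, -88.1, 245.0]
tool_rot: [[-0.192, -0.981, -0.0], [-0.981, 0.192, 0.0], [-0.0, 0.0, -1.0]]
contact_force: [-0.6, -1.0, 0.0]
finger_gap: 43.0
```

{"method": "send_rows", "body": {"gripper": [0, 0, 0, 0, 0], "travel": [[-1, -0.4, 0], [-1, -0.4, 0], [-1, -0.4, 0], [-1, -0.4, 0], [0, 0, 0]], "rotation": [[0, 0, 0], [0, 0, 0], [0, 0, 0], [0, 0, 0], [0, 0, 0]]}}

```text
clock: 3.35
eef_pos: [593.9, -13.9, 243.7]
tool_rot: [[-0.19, -0.982, -0.002], [-0.982, 0.19, 0.0], [0.0, 0.002, -1.0]]
contact_force: [-1.0, 0.6, -0.2]
finger_gap: 42.8
```

Run:
```python
from h import *
from station import robot,eyes
s=robot.read_state();c=eyes.calibration('wrist');im=eyes.get_image('wrist')
cv2.imwrite('pics/w1.png',im);np.savez('w1.npz',**c);print(s['clock'],s['eef_pos'],s['tool_rot'])
y=-.1848;ex=np.array([np.cos(y),np.sin(y)]);ey=np.array([-ex[1],ex[0]]);O=np.array([656,8.8])
W=lambda x,yy,z:[*(O+x*ex+yy*ey),z]
print(w2px(c,[W(-47,0,71),W(-47,22,71),W(-47,-22,71),W(-73,40,15),W(-73,-40,15),W(13,37,47),W(13,-37,47)]).round(1).tolist())
```

```text
3.35 [593.91778227 -13.90755522 243.70132001] [[-1.89613796e-01 -9.81856690e-01 -2.01238080e-03]
 [-9.81858751e-01  1.89613466e-01  3.54953233e-04]
 [ 3.30612920e-05  2.04317772e-03 -9.99997912e-01]]
[[246.2, 204.3], [246.5, 225.2], [245.8, 182.5], [270.4, 218.9], [271.0, 150.9], [190.8, 228.9], [185.9, 161.2]]
```

View pics/w1.png

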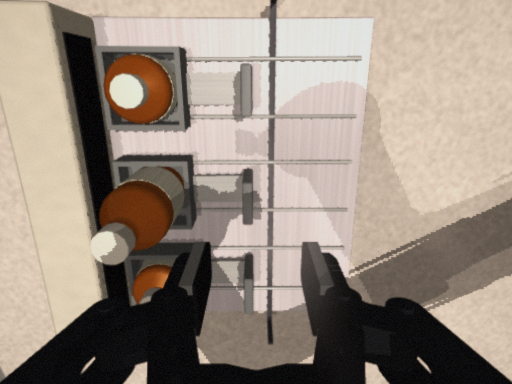

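The wrist view shows the middle tab at u 243–253, v 168–223, and the bar at u≈271. The tool is about 35 mm to the right of the tab. I'll cross-check these by casting rays.

Run:
```python
from h import *
c=dict(np.load('w1.npz'));print({k:v.round(3).tolist() for k,v in c.items()})
print('cam',-c['R'].T@c['t'])
y=-.1848;ex=np.array([np.cos(y),np.sin(y)]);ey=np.array([-ex[1],ex[0]]);O=np.array([656,8.8])
def D(uv,z):
    p=px2w(c,uv,z)[:,:2];return np.c_[p,(p-O)@ex,(p-O)@ey].round(1).tolist()
print('plate front corners',D([[374,17],[352,313]],12)); print('bar',D([[273,60],[270,235]],15))
print('tabs top',D([[245,65],[245,118],[247,168],[247,223]],71)); print('tray',D([[186,46],[188,128],[193,154],[195,228]],47))
im=cv2.imread('pics/w1.png');z=cv2.resize(im[130:250,160:300],None,fx=5,fy=5,interpolation=cv2.INTER_CUBIC);cv2.imwrite('pics/w1z.png',z)
```

```text
{'mtx': [[335.434, 0.0, 255.785], [0.0, 335.434, 189.129], [0.0, 0.0, 1.0]], 'dist': [0.03, 0.0, 0.0, 0.0, 0.0], 'R': [[-0.982, 0.189, 0.002], [0.18, 0.931, 0.319], [0.059, 0.313, -0.948]], 't': [586.137, -133.868, 348.842]}
cam [579.1137429  -95.54726771 372.3793674 ]
plate front corners [[457.4, -125.8, -170.5, -168.8], [511.8, 212.0, -179.1, 173.2]]
bar [[559.0, -106.8, -74.1, -131.4], [595.6, 81.7, -72.8, 60.6]]
tabs top [[585.9, -105.6, -47.9, -125.4], [594.6, -62.8, -47.2, -81.7], [601.9, -17.8, -48.3, -36.1], [612.9, 36.9, -47.5, 19.7]]
tray [[634.8, -131.7, 5.0, -141.9], [651.6, -61.3, 8.5, -69.7], [653.2, -35.7, 5.4, -44.2], [671.0, 42.6, 8.5, 36.0]]
```

View pics/w1z.png

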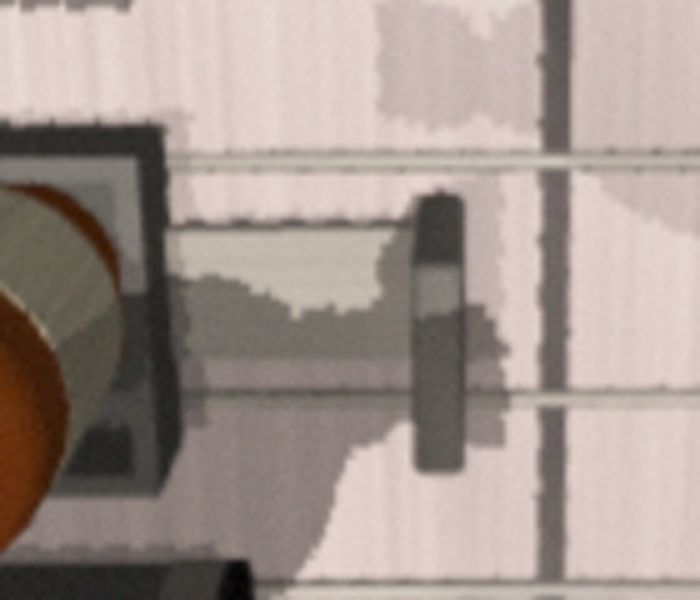

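{"method": "send_rows", "body": {"gripper": [0, 0, 0, 0, 0], "travel": [[-0.85, -0.2, 0], [-0.85, -0.2, 0], [0, 0, 1], [0, 0, 1], [0, 0, 1]], "rotation": [[0, 0, -0.05], [0, 0, 0], [0, 0, 0], [0, 0, 0], [0, 0, 0]]}}

```text
clock: 3.82
eef_pos: [607.4, 16.2, 184.6]
tool_rot: [[-0.183, -0.983, 0.001], [-0.983, 0.183, 0.001], [-0.001, -0.0, -1.0]]
contact_force: [0.9, 0.7, -0.8]
finger_gap: 42.4
```

{"method": "send_rows", "body": {"gripper": [0, 0, 0, 0], "travel": [[0, 0, 1], [0, 0, 1], [0, 0, 1], [0, 0, 0]], "rotation": [[0, 0, 0], [0, 0, 0], [0, 0, 0], [0, 0, 0]]}}

```text
clock: 4.15
eef_pos: [604.9, 15.7, 120.2]
tool_rot: [[-0.184, -0.983, -0.008], [-0.983, 0.184, -0.0], [0.002, 0.007, -1.0]]
contact_force: [-0.9, 0.4, -2.0]
finger_gap: 43.0
```

Run:
```python
from h import *
from station import robot,eyes
s=robot.read_state();c=eyes.calibration('wrist');im=eyes.get_image('wrist')
cv2.imwrite('pics/w2.png',im);print(s['clock'],s['eef_pos'],s['tool_rot'])
```

```text
4.15 [604.939092    15.69010399 120.17769821] [[-1.83808177e-01 -9.82932940e-01 -7.57562630e-03]
 [-9.82960491e-01  1.83816495e-01 -4.10873643e-04]
 [ 1.79638631e-03  7.37101942e-03 -9.99971220e-01]]
```

View pics/w2.png

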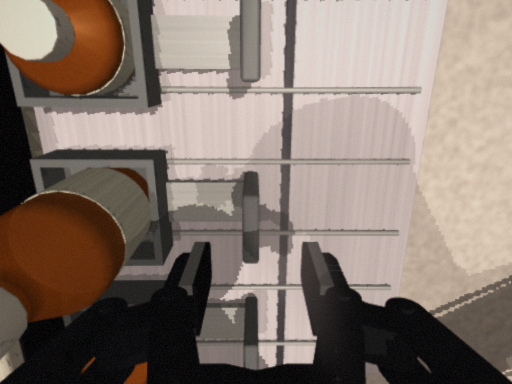

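The tab is at u 243–258 and lies between the fingers (inner faces at u≈210 and 303). It sits about 3 mm towards the housing from the jaw centre. I'll correct that, go down and close.

{"method": "send_rows", "body": {"gripper": [0, 0, 0, 0, 0], "travel": [[-0.14, -0.17, 0.8], [0, 0, 0.9], [0, 0, 0.9], [0, 0, 0.7], [0, 0, 0]], "rotation": [[0, 0, 0], [0, 0, 0], [0, 0, 0], [0, 0, 0], [0, 0, 0]]}}

```text
clock: 4.62
eef_pos: [610.1, 17.6, 57.6]
tool_rot: [[-0.183, -0.983, -0.003], [-0.983, 0.183, -0.0], [0.001, 0.003, -1.0]]
contact_force: [0.1, -0.4, -0.6]
finger_gap: 42.7
```

{"method": "send_rows", "body": {"gripper": [0, 0], "travel": [[0, 0, 0], [0, 0, 0]], "rotation": [[0, 0, 0], [0, 0, 0]]}}

```text
clock: 4.78
eef_pos: [612.1, 17.7, 61.7]
tool_rot: [[-0.182, -0.983, 0.003], [-0.983, 0.182, 0.0], [-0.001, -0.003, -1.0]]
contact_force: [0.1, -0.2, 0.4]
finger_gap: 42.7
```

{"method": "send_rows", "body": {"gripper": [0, 0, 0, 0], "travel": [[0, 0.12, 0.4], [0, 0, 0], [0, 0, 0], [0, 0, 0]], "rotation": [[0, 0, 0], [0, 0, 0], [0, 0, 0], [0, 0, 0]]}}

```text
clock: 5.12
eef_pos: [608.7, 18.0, 51.6]
tool_rot: [[-0.182, -0.983, 0.0], [-0.983, 0.182, 0.0], [-0.0, -0.0, -1.0]]
contact_force: [-0.6, -0.1, -0.3]
finger_gap: 42.6
```

{"method": "send_rows", "body": {"gripper": [1, 1, 1, 1, 1], "travel": [[0, 0, 0], [0, 0, 0], [0, 0, 0], [0, 0, 0], [0, 0, 0]], "rotation": [[0, 0, 0], [0, 0, 0], [0, 0, 0], [0, 0, 0], [0, 0, 0]], "grip_force": 50}}

```text
clock: 5.53
eef_pos: [608.4, 18.0, 51.6]
tool_rot: [[-0.182, -0.983, -0.0], [-0.983, 0.182, 0.0], [-0.0, 0.0, -1.0]]
contact_force: [-4.1, 0.0, 4.1]
finger_gap: 9.4
```

{"method": "send_rows", "body": {"gripper": [1, 1, 1], "travel": [[0, 0, 0], [0, 0, 0], [0, 0, 0]], "rotation": [[0, 0, 0], [0, 0, 0], [0, 0, 0]]}}

```text
clock: 5.78
eef_pos: [608.4, 17.9, 51.6]
tool_rot: [[-0.182, -0.983, -0.0], [-0.983, 0.182, 0.0], [0.0, 0.0, -1.0]]
contact_force: [-4.9, 1.5, 4.6]
finger_gap: 9.0
```

{"method": "send_rows", "body": {"gripper": [1, 1, 1, 1, 1], "travel": [[0, 0.1, 0], [0, 0.15, 0], [0, 0.2, 0], [0, 0.25, 0], [0, 0.3, 0]], "rotation": [[0, 0, 0], [0, 0, 0], [0, 0, 0], [0, 0, 0], [0, 0, 0]]}}

```text
clock: 6.2
eef_pos: [589.7, 21.5, 51.5]
tool_rot: [[-0.182, -0.983, 0.003], [-0.983, 0.182, 0.0], [-0.001, -0.002, -1.0]]
contact_force: [5.3, -0.9, -1.1]
finger_gap: 9.4
```

{"method": "send_rows", "body": {"gripper": [1, 1, 1, 1, 1], "travel": [[0, 0.3, 0], [0, 0.3, 0], [0, 0.3, 0], [0, 0.3, 0], [0, 0.3, 0]], "rotation": [[0, 0, 0], [0, 0, 0], [0, 0, 0], [0, 0, 0], [0, 0, 0]]}}

```text
clock: 6.62
eef_pos: [560.2, 27.1, 51.6]
tool_rot: [[-0.182, -0.983, 0.003], [-0.983, 0.182, 0.0], [-0.001, -0.003, -1.0]]
contact_force: [7.2, -1.0, -1.7]
finger_gap: 9.5
```

{"method": "send_rows", "body": {"gripper": [1, 1, 1, 1, 1], "travel": [[0, 0.3, 0], [0, 0.3, 0], [0, 0.3, 0], [0, 0.25, 0], [0, 0.2, 0]], "rotation": [[0, 0, 0], [0, 0, 0], [0, 0, 0], [0, 0, 0], [0, 0, 0]]}}

```text
clock: 7.03
eef_pos: [533.9, 32.2, 51.6]
tool_rot: [[-0.182, -0.983, 0.004], [-0.983, 0.182, 0.001], [-0.001, -0.004, -1.0]]
contact_force: [9.0, -0.4, -3.0]
finger_gap: 9.3
```

{"method": "send_rows", "body": {"gripper": [1, 1, 1, 1, 1], "travel": [[0, 0.2, 0], [0, 0.15, 0], [0, 0.1, 0], [0, 0, 0], [0, 0, 0]], "rotation": [[0, 0, 0], [0, 0, 0], [0, 0, 0], [0, 0, 0], [0, 0, 0]]}}

```text
clock: 7.45
eef_pos: [525.1, 33.8, 51.5]
tool_rot: [[-0.182, -0.983, 0.004], [-0.983, 0.182, 0.001], [-0.001, -0.003, -1.0]]
contact_force: [8.2, -1.1, -2.6]
finger_gap: 9.2
```

Run:
```python
from h import *
from station import robot,eyes
s=robot.read_state();c=eyes.calibration('wrist');im=eyes.get_image('wrist')
cv2.imwrite('pics/w3.png',im);np.savez('w3.npz',**c);p=s['eef_pos'];print(s['clock'],p,s['contact_force'],s['finger_gap'])
y=-.1848;ex=np.array([np.cos(y),np.sin(y)]);print('pulled',-(np.array(p)[:2]-[608.4,17.9])@ex)
i=eyes.get_image('top');cv2.imwrite('pics/t3.png',i);i=eyes.get_image('side');cv2.imwrite('pics/s3.png',i)
z=np.hstack([cv2.resize(im[:, :],(512,384)),])
cv2.imwrite('pics/s3z.png',cv2.resize(i[140:270,140:310],None,fx=4,fy=4,interpolation=cv2.INTER_CUBIC))
```

```text
7.45 [525.14001691  33.84362928  51.53837943] [ 8.17784778 -1.12535331 -2.6126193 ] 9.219568800244325
pulled 84.77195801509629
```

View pics/w3.png

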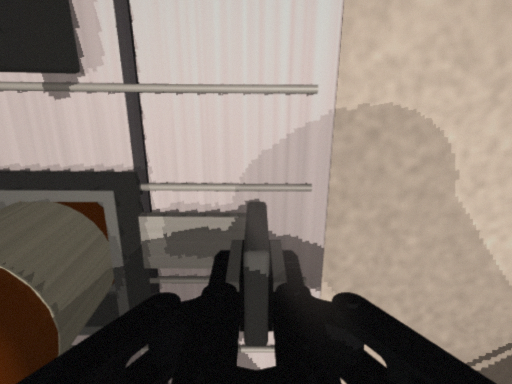

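View pics/s3z.png

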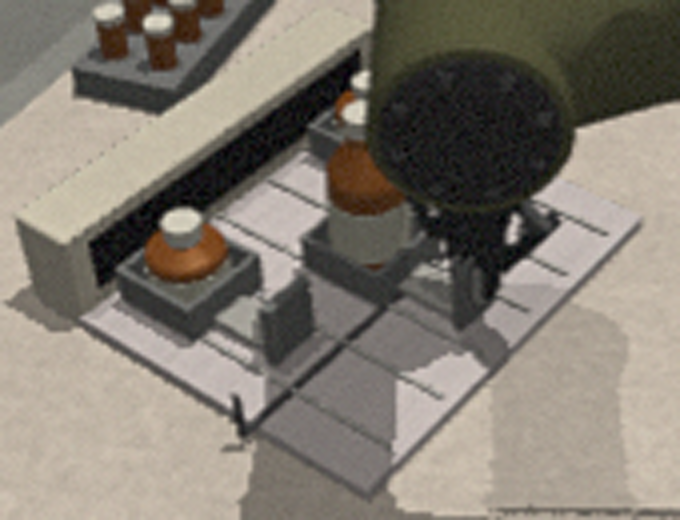

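The wrist view shows the bar running from (123,0) to about (139,165) and meeting the tray's front corner at about (139,173). The side view also has the bar meeting the tray front. The bottle is standing and the tab is gripped. Ray casting will give the offset.

Run:
```python
from h import *
c=dict(np.load('w3.npz'))
y=-.1848;ex=np.array([np.cos(y),np.sin(y)]);ey=np.array([-ex[1],ex[0]]);O=np.array([656,8.8])
def D(uv,z):
    p=px2w(c,uv,z)[:,:2];return np.c_[(p-O)@ex,(p-O)@ey].round(1).tolist()
im=cv2.imread('pics/w3.png');g=cv2.cvtColor(im,cv2.COLOR_BGR2GRAY)
for v in(20,60,120,150,160,166,172,176,180,184,195,205,300):print(v,g[v,108:162:2].tolist())
bars=[]
for v in range(110,166,5):
    if 76<v<100: continue
    r=g[v,100:180]; k=np.where(r<85)[0]+100
    if len(k): bars.append([k.mean(),v])
print('bar',D(bars,15)); print('tray top corner',D([[139,173]],47))
```

```text
20 [197, 195, 196, 194, 82, 58, 64, 61, 60, 61, 54, 29, 123, 197, 195, 200, 200, 198, 200, 201, 200, 197, 198, 199, 195, 197, 198]
60 [199, 197, 197, 194, 192, 197, 128, 66, 65, 65, 61, 57, 59, 35, 148, 201, 198, 201, 200, 200, 198, 199, 200, 199, 201, 201, 200]
120 [196, 196, 193, 196, 198, 196, 193, 191, 196, 196, 105, 59, 62, 59, 63, 60, 43, 115, 198, 198, 200, 200, 198, 200, 200, 201, 199]
150 [189, 193, 193, 192, 193, 194, 195, 193, 191, 189, 195, 191, 76, 63, 65, 63, 61, 58, 37, 173, 196, 201, 198, 197, 195, 198, 194]
160 [187, 190, 192, 195, 192, 192, 193, 193, 192, 190, 191, 194, 173, 64, 66, 64, 62, 63, 51, 70, 169, 198, 201, 194, 193, 199, 195]
166 [175, 176, 169, 167, 170, 166, 169, 170, 189, 188, 179, 181, 162, 71, 60, 63, 57, 60, 60, 39, 149, 187, 198, 193, 192, 197, 192]
172 [43, 42, 39, 44, 52, 52, 52, 45, 41, 45, 46, 45, 45, 41, 39, 53, 54, 51, 51, 30, 158, 172, 178, 201, 196, 192, 194]
176 [41, 40, 36, 37, 39, 39, 40, 41, 39, 39, 41, 39, 40, 37, 34, 46, 54, 52, 53, 35, 109, 188, 198, 199, 196, 194, 196]
180 [36, 39, 42, 38, 38, 42, 40, 38, 35, 39, 39, 44, 38, 37, 36, 31, 52, 53, 51, 44, 75, 170, 197, 189, 194, 195, 197]
184 [39, 40, 39, 37, 39, 42, 41, 42, 42, 37, 39, 39, 38, 39, 37, 34, 65, 98, 98, 100, 111, 123, 125, 125, 127, 124, 121]
195 [101, 104, 100, 57, 37, 37, 40, 38, 42, 39, 40, 38, 41, 42, 41, 40, 47, 53, 50, 51, 36, 117, 194, 196, 194, 196, 191]
205 [100, 103, 104, 99, 42, 27, 39, 38, 38, 41, 39, 41, 41, 41, 36, 39, 33, 39, 53, 51, 49, 40, 161, 175, 197, 193, 194]
300 [29, 30, 36, 32, 35, 55, 57, 53, 59, 56, 38, 32, 33, 31, 32, 33, 31, 29, 18, 11, 3, 11, 13, 9, 10, 9, 7]
bar [[-74.1, -66.6], [-73.8, -64.3], [-73.8, -61.9], [-73.7, -59.5], [-73.7, -57.1], [-73.9, -54.6], [-73.6, -52.2], [-73.8, -49.7], [-73.5, -47.2], [-73.8, -44.6], [-73.7, -42.1], [-73.7, -39.5]]
tray top corner [[-84.4, -44.4]]
```

Run:
```python
from h import *
y=-.1848;ex=np.array([np.cos(y),np.sin(y)]);ey=np.array([-ex[1],ex[0]]);O=np.array([656,8.8])
def D(c,uv,z):
    p=px2w(c,uv,z)[:,:2];return np.c_[(p-O)@ex,(p-O)@ey].round(1).tolist()
a=dict(np.load('w1.npz'));b=dict(np.load('w3.npz'))
print('home z17',D(a,[[192.5,155]],17),'now z17',D(b,[[137,171],[138,176]],17),'now z47',D(b,[[141,195],[144,208]],47))
print('bar w1',D(a,[[271,165]],15))
```

```text
home z17 [[11.8, -36.4]] now z17 [[-72.6, -36.9], [-72.8, -34.2]] now z47 [[-84.2, -34.8], [-84.8, -28.9]]
bar w1 [[-73.2, -24.3]]
```

At the tray's foot (z = 17) the front is at deck x −72.6 and the bar at −73.7, so it is about 1 mm short. I'll nudge it 1 mm and let it settle.

{"method": "send_rows", "body": {"gripper": [1, 1, 1, 1, 1], "travel": [[0, 0.05, 0], [0, 0, 0], [0, 0, 0], [0, 0, 0], [0, 0, 0]], "rotation": [[0, 0, 0], [0, 0, 0], [0, 0, 0], [0, 0, 0], [0, 0, 0]]}}

```text
clock: 8.02
eef_pos: [524.3, 34.0, 51.6]
tool_rot: [[-0.182, -0.983, 0.004], [-0.983, 0.182, 0.001], [-0.001, -0.003, -1.0]]
contact_force: [7.9, -0.8, -3.2]
finger_gap: 9.6
```

{"method": "send_rows", "body": {"gripper": [1, 1, 1, 1, 1], "travel": [[0, 0, 0], [0, 0, 0], [0, 0, 0], [0, 0, 0], [0, 0, 0]], "rotation": [[0, 0, 0], [0, 0, 0], [0, 0, 0], [0, 0, 0], [0, 0, 0]]}}

```text
clock: 8.43
eef_pos: [524.3, 34.0, 51.6]
tool_rot: [[-0.182, -0.983, 0.004], [-0.983, 0.182, 0.001], [-0.001, -0.003, -1.0]]
contact_force: [9.3, -0.3, -2.3]
finger_gap: 9.1
```

Run:
```python
from station import robot,ticket
s=robot.read_state();print(s['clock'],s['eef_pos'],s['contact_force'],s['finger_gap'],abs(s['qd']).max() if hasattr(s['qd'],'max') else s['qd'])
print(ticket.hand_in())
```

```text
8.4333 [524.28504194  33.99503089  51.55422151] [ 9.30422123 -0.25101205 -2.3348062 ] 9.116080448679604 0.0017658495171481773
the job is handed in; nothing more can be done
None
```

The tall bottle was in the middle carriage. I gripped its tab front and back, drew it out about 86 mm to the index bar, and handed in at 8.4 s with the gripper still holding it at 50 N.

**At the mark:** the last picture put the tray front at deck x −72.6 mm and the bar at −73.7 mm. I then moved it 1 mm closer, so it should be within about 1 mm of the centreline. I took no picture after that nudge.

**Still held:** the arm was at rest with the tab between the fingers (opening 9.1 mm). It felt about 9 N of spring pull.

**Bottles and other carriages:** the side picture after the pull shows the tall bottle standing in its tray and the left carriage at home with its bottle. The right carriage is partly hidden by the arm there, and I did not measure either of them again.

**Bystanders:** I did not re-measure the beaker, carton and jar. The arm felt no contact on the way to the tab.

**Disagreement:** ray-casting the tray's corner at its top height first suggested it was about 10 mm too far out. That corner was actually the bottom one. At the right height it agreed with the distance the arm had pulled.

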